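# Mark both ends of a chair slat in the lever press

## Task

The striped chair slat is already in the green lever press, blue end in: swing the red lever down to its stop to mark that end and let the lever come all the way back up. Then take the slat out, turn it end for end (lay it on the bench and take it by its other end), slide the plain end in under the head, fully home against the back of the throat, let go and press it the same way. Leave the slat lying home in the press with the lever up, and leave the other things on the bench where they are.

Things in the scene. Friction and masses are not known exactly. Their poses are not given: they have to be found in the camera images.
- slat: Loose chair back slat of striped light and dark wood, 200 x 40 x 22 mm, about 0.13 kg, lying in the press at the start with its blue end home. Origin: centre of its underside; x along its length towards the blue end, z up. The last 35 mm at +x are painted blue, the other end is plain wood.
- slat_blue (a point): Centre of the slat's blue end face (100 mm from its middle, 11 mm above its underside).
- slat_plain (a point): Centre of the slat's plain end face (100 mm from its middle, 11 mm above its underside).
- press: Fixed green C-frame marking press, 240 mm tall; its place and yaw change. Origin on the bench under its prick point; x points into the press (the throat opens to -x, towards the robot), y left, z up. Over the bed its head spans x = -45 to +40, y = +-45, z = 85 to 240 mm; the back of the throat is the column's face at x = +30. A 12 mm thick foot lies at x = -60 to +140, y = +-70 mm.
- press_bed (a point): Middle of the front edge of the steel bed's top, in the press frame at (-90, 0, 30) mm. The bed is 90 mm wide and runs from here to the back of the throat. With one slat end home, the other 80 mm of the slat overhang the bed towards the robot. The bench to the right in front of the press (x 0.43 to 0.54, y -0.38 to -0.18 m) is free. As the lever goes down a ram comes down over the press origin, from z = 79 to 54 mm.
- press_guides (a point): Midway between the two brass side guides where they become parallel, on the bed, press frame (-35, 0, 30) mm. The guides stand 12 mm above the bed, 44 mm apart from here to the back, and flare to 68 mm apart at x = -75 mm.
- press_seat (a point): In the press frame at (30, 0, 41) mm: where the centre of the slat's end face comes when that end is home.
- lever (a joint): Angle of the red lever: 0 up at rest, 0.75 rad down at its stop. The spring pushes it back up: about 3 N at the grip to start and 8 N near the stop. The lever sticks out to the press's +y side, 35 degrees (0.61 rad) above level at rest, 8 degrees (0.14 rad) below level at the stop; it swings in the plane at the pivot's x.
- lever_pivot (a point): Lever pivot, fixed, in the press frame at (-5, 56, 170) mm. The lever turns about the press's x axis.
- lever_grip (a point): Middle of the lever's red round grip, on its axis, 140 mm from the pivot; the grip is 26 mm thick and spans 90 to 185 mm from the pivot, along the lever. Can be pushed down from above.
- mallet: Hammer with wooden handle, lying loose on the left. A bystander. Origin at the centre of its underside.
- screwdriver: Yellow-handled screwdriver lying loose on the left. A bystander. Origin at the centre of its underside.
- glue: White bottle, 64 mm diameter, 170 mm tall, red cap, standing on the left. A bystander. Origin at the centre of its underside.
- cup: Clear plastic cup, 72 mm wide, 100 mm tall, standing on the left. A bystander. Origin at the centre of its underside.
- sandblock: Cork sanding block 110 x 67 x 32 mm with orange sole, lying right of the press. A bystander. Origin at the centre of its underside.
- tape: Yellow tape roll, 100 mm diameter, 25 mm high, lying far right. A bystander. Origin at the centre of its underside.
- wrench: Steel wrench lying near the robot on the right. A bystander. Origin at the centre of its underside.

How it is judged:
By the outcome, as a careful person would: the job done as asked, in the order asked, and still so for the second after the job is handed in, with the robot touching nothing.
It also fails if it takes over 72 s, if anything falls off the work surface, if the arm or the gripper's body presses on something with over 40 N, if the wrist force passes 120 N, or if a joint passes its speed limit or range.

## Robot

A 7-joint arm with a two-finger parallel gripper is mounted at the origin on the work surface. World frame = base frame: x ahead of the robot, y to its left, z up, the work surface at z = 0. Lengths are in m, angles in rad, forces in N, time in s.
With the tool pointing down it reaches from about 0.425 to 0.875 m from the base axis. Payload 4.7 kg.
Tool frame: the origin (TCP) lies at the very end of the fingers, on their centre line; the grasp point (between the pads) lies 19 mm behind it; z points along the fingers, y is the line along which they close (so a half turn about z gives the same grasp; the last joint's range is limited). The gripper opens to 87 mm and grips with 3 to 60 N. Pads are 19 mm wide; open, the fingers measure 117 mm over their backs; the gripper's body (75 mm by 190 mm) begins 51 mm behind the grasp point.
Start: joints at [1.262, 0.321, -0.07, 1.45, 0.023, 1.371, -0.057], TCP at [0.206, -0.616, 0.223] pointing down, gripper open.
Joint ranges: [-2.86, 2.86], [-0.3, 2.09], [-1.38, 1.24], [0.06, 2.45], [-1.56, 4.7], [0.09, 2.05], [-2.69, 2.69]. Speed limits (rad/s): [2.57, 2.57, 3.14, 3.14, 3.14, 3.14, 3.14].

## Interface

Orientations are given as a rotation vector (axis times angle).
In Python, from bench import ctrl, vision gives the robot as it stands.
- The arm moves only by the tool jog_arm, never from a script. Its argument "increments" is a list of rows, each an object of numbers: "tx", "ty", "tz": the shift along the tool's x, y, z in mm; "wx", "wy", "wz": the turn, a rotation vector about the tool's x, y, z in rad; "gripper": the opening, from 0 (shut) to 1 (fully open). In form: [{"tx": .., "ty": .., "tz": .., "wx": .., "wy": .., "wz": .., "gripper": ..}, ...]. A call has exactly 5 rows; each row is the pose to reach, as a shift and turn from the pose commanded when the call began, along the tool's axes at that moment; what a row does not reach only later rows make up. A row lasts 1/12 s, in which the tool goes at most 41.7 mm and 7.16 degrees, less where a joint would pass 70% of its speed; a pose out of reach is approached as far as the arm can. A call with a gripper value outside its range is refused whole. The fingers move at their own pace and stop on an object; "grip_force" is the grip in N (left out, the last holds). Time passes only in rows, so rows that repeat a pose let the fingers close, or fill a call up. It gives the time, the measured TCP pose, the force, the opening and the grip force at its end, in the units of the state.
- ctrl.get_state(): the state, without advancing time (a new reading comes with each control period).
- vision.get_image(name): name is "scene" or "top"; returns a dict with "color" (480x640x3 uint8, blue, green, red), "fx", "fy", "cx", "cy" (pixels), "extrinsics" (4x4, takes a point from world to camera coordinates). Camera axes: x right, y down, z forward; pixel columns grow to the right and rows downward; lengths in m; the calibration is good to about 2 mm. A picture is of the moment at which its call begins. There is no depth.
- ctrl.close_job(): hands the job in; it is judged then, once.
Trained networks look in the newest picture that a camera, given by its name, has taken for a name from the list of things; names that differ only in an ending like _2 or _b are one class to them, and where a whole thing is asked for, a point or a joint stands for the part that bears it (a point fixed in the world has none). Each returns a list of dicts, best first, with "conf" (0 to 1); they miss things now and then, are a little off and sometimes report something else, mostly with a low value. They report only what shows in the picture. A call takes as long as a camera call.
- vision.spot_in(camera, thing): "bbox" ([left, top, right, bottom] in pixels, round what is visible of it).
The state is a dict: "time": time; "joint_positions": joint angles; "qd": joint speeds; "joint_torque": joint torques, N m; "position": TCP position; "tool_rot": TCP orientation; "ft_force": force on the tool from outside, world axes, zero at the start; "torque": the same for the moment, N m; "grip_width": opening from 0.0 (shut) to 1.0 (fully open); "grip_force": force on a finger pad.
Only numpy, scipy, OpenCV 4.12 (cv2) and the standard library are available. Lean on these libraries where they do the work, as an engineer would, in place of code of your own. Each camera call takes 0.05 s, during which the arm holds its last target. There are 200 camera calls.

## Working session

There is one attempt and no reset: what is moved stays moved. The work goes in short steps, Python scripts to look and compute and a tool call to move; the robot and the scene stay as the last step left them, time stands still between calls to the robot, and variables do not carry over. Pictures are saved under pics/ and viewed, at most 10 in all, crops included, and the job is handed in when it is done.

Besides the shell and the picture viewer there is one more tool, called after ">>>" in YAML: its name, and indented under it one key for each argument. jog_arm: Moves the arm, as the interface text tells. Its arguments: {"type":"object","properties":{"increments":{"type":"array"},"grip_force":{"type":"number"}},"required":["increments"]}

```bash
ls; mkdir -p pics
python3 - <<'E'
from bench import ctrl, vision
import cv2
s=ctrl.get_state(); print({k:s[k] for k in('time','position','tool_rot','grip_width')})
for n in('scene','top'):
    im=vision.get_image(n); cv2.imwrite(f'pics/{n}0.png',im['color'])
    print(n,im['fx'],im['fy'],im['cx'],im['cy'],im['extrinsics'])
    for t in('slat','press','lever','sandblock'):
        print(t,[(d['bbox'],round(d['conf'],2)) for d in vision.spot_in(n,t)[:2]])
E
```

```text
pics
{'time': 0.0, 'position': array([ 0.20595517, -0.61588316,  0.22145645]), 'tool_rot': array([-3.09884371e+00, -5.04644423e-01,  6.69641685e-04]), 'grip_width': 0.9968380356304634}
scene 539.218408254818 539.218408254818 315.11664482927415 244.3196126034724 [[-0.68914107  0.72460391  0.00580994  0.34941209]
 [ 0.51135435  0.49197779 -0.70460953 -0.15116728]
 [-0.51342118 -0.48260443 -0.70957146  1.52087968]
 [ 0.          0.          0.          1.        ]]
slat [([266.0, 240.3, 303.1, 283.2], 0.71), ([153.9, 201.1, 194.6, 234.1], 0.19)]
press []
lever [([260.0, 248.6, 327.4, 270.8], 0.78)]
sandblock [([133.5, 243.5, 171.2, 284.5], 0.74)]
top 588.4270895226355 588.4270895226355 319.26717322218684 245.48550238780453 [[ 8.94204268e-03 -9.99958435e-01  1.77979525e-03 -3.42306927e-02]
 [-9.88777214e-01 -9.10746907e-03 -1.49119665e-01  5.27308096e-01]
 [ 1.49129676e-01 -4.26386586e-04 -9.88817555e-01  1.39055744e+00]
 [ 0.00000000e+00  0.00000000e+00  0.00000000e+00  1.00000000e+00]]
slat [([339.6, 214.8, 363.3, 273.5], 0.84)]
press [([249.9, 134.5, 374.8, 246.1], 0.75), ([249.2, 183.1, 326.2, 202.9], 0.16)]
lever [([248.3, 181.9, 323.1, 203.5], 0.93)]
sandblock [([417.2, 150.2, 466.5, 197.2], 0.58)]
```

View pics/top0.png

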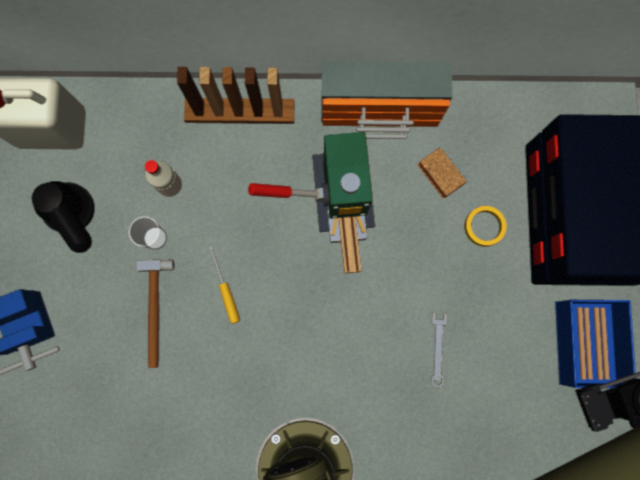

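View pics/scene0.png

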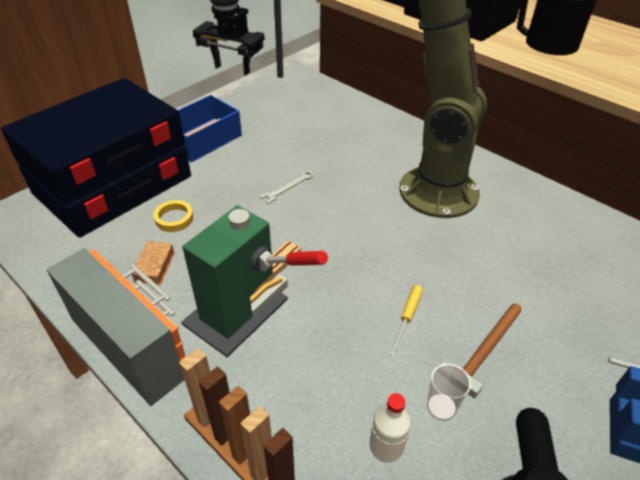

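Run:
```python
import cv2
a=cv2.imread('pics/top0.png')[120:285,240:390]
cv2.imwrite('pics/c1.png',cv2.resize(a,None,fx=3.6,fy=3.6,interpolation=cv2.INTER_CUBIC))
b=cv2.imread('pics/scene0.png')[200:360,175:335]
cv2.imwrite('pics/c2.png',cv2.resize(b,None,fx=3.6,fy=3.6,interpolation=cv2.INTER_CUBIC))
```

```text
(no output)
```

View pics/c1.png

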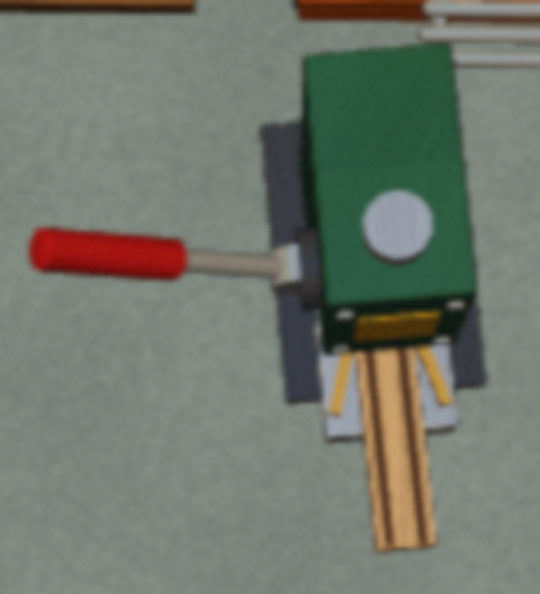

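View pics/c2.png

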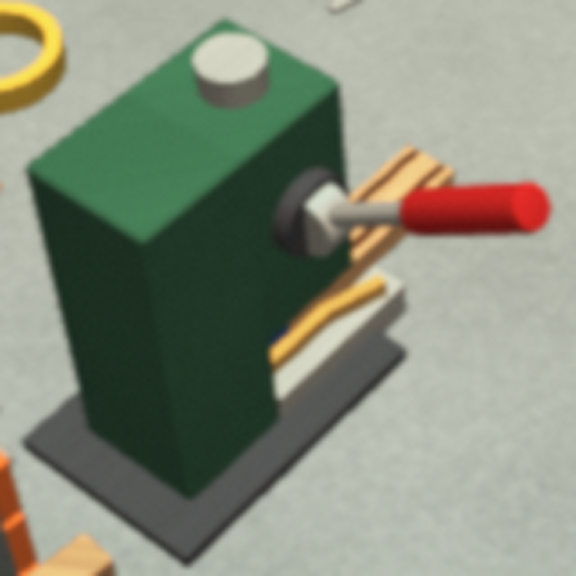

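```bash
cat > h.py <<'E'
import numpy as np
from bench import ctrl, vision
from scipy.spatial.transform import Rotation as R
CAM={'top':(588.427,319.267,245.486,np.array([[8.94204268e-03,-9.99958435e-01,1.77979525e-03,-3.42306927e-02],[-9.88777214e-01,-9.10746907e-03,-1.49119665e-01,5.27308096e-01],[1.49129676e-01,-4.26386586e-04,-9.88817555e-01,1.39055744]])),
'scene':(539.218,315.117,244.320,np.array([[-0.68914107,0.72460391,0.00580994,0.34941209],[0.51135435,0.49197779,-0.70460953,-0.15116728],[-0.51342118,-0.48260443,-0.70957146,1.52087968]]))}
def proj(c,P):
    f,cx,cy,E=CAM[c]; p=np.atleast_2d(P)@E[:,:3].T+E[:,3]
    return p[:,:2]/p[:,2:]*f+[cx,cy]
def ray(c,uv,z):
    f,cx,cy,E=CAM[c]; d=E[:,:3].T@np.array([(uv[0]-cx)/f,(uv[1]-cy)/f,1]); o=-E[:,:3].T@E[:,3]
    return o+d*(z-o[2])/d[2]
def towrld(q,p):
    p=np.atleast_2d(p).astype(float); c,s=np.cos(q[2]),np.sin(q[2])
    return np.c_[q[0]+c*p[:,0]-s*p[:,1],q[1]+s*p[:,0]+c*p[:,1],p[:,2]]
def rows(pos,Rt):
    """shift (mm) and turn in tool axes from measured pose"""
    s=ctrl.get_state(); R0=R.from_rotvec(s['tool_rot'])
    return (R0.inv().apply(np.array(pos)-s['position'])*1000).round(1),(R0.inv()*Rt).as_rotvec().round(4)
E
python3 - <<'E'
from h import *
from scipy.optimize import least_squares
T=[((-45,45,240),(327,305)),((-45,-45,240),(473,290)),((-90,45,30),(327,438)),((-90,-45,30),(456,428)),((-60,70,12),(288,402)),((-60,-70,12),(484,385)),((-170,20,52),(377,551)),((-170,-20,52),(437,546))]
S=[((-45,45,240),(338,85)),((-45,-45,240),(225,18)),((140,70,12),(187,563)),((140,-70,12),(25,443)),((-60,70,12),(404,353)),((-170,-20,52),(411,148)),((-170,20,52),(453,173))]
def px(L,o): return (np.array([b for a,b in L])+.5)/3.6-.5+o
def res(q):
    r=[proj(c,towrld(q,np.array([a for a,b in L])/1000.))-px(L,o) for c,L,o in(('top',T,[240,120]),('scene',S,[175,200]))]
    return np.vstack(r).ravel()
f=least_squares(res,[.6,-.05,0],loss='soft_l1');q=f.x
print(q,res(q).reshape(-1,2).round(1).tolist())
for n,p in dict(piv=(-5,56,170),grip=(-5,56+140*np.cos(.61),170+140*np.sin(.61)),gripdn=(-5,56+140*np.cos(.14),170-140*np.sin(.14)),blue=(30,0,41),plain=(-170,0,41)).items():
    w=towrld(q,np.array(p)/1000);print(n,w.round(4),proj('top',w).round(1),proj('scene',w).round(1))
for a in(90,185):print(proj('top',towrld(q,np.array((-5,56+a*np.cos(.61),170+a*np.sin(.61)))/1000)))
E
```

```text
[ 0.63525248 -0.0901988   0.10759136] [[-0.9, -0.2], [1.0, -0.1], [-0.7, -0.5], [-0.0, -1.3], [-1.2, -0.3], [0.3, -1.0], [-0.6, -1.5], [-0.7, -1.8], [1.8, -1.8], [0.1, -1.3], [0.5, -1.2], [-0.9, -1.2], [1.3, -2.0], [-1.0, -1.2], [0.3, -0.9]]
piv [[ 0.6243 -0.0351  0.17  ]] [[322.3 194.1]] [[263.4 259.6]]
grip [[0.6119 0.079  0.2502]] [[268.1 190.3]] [[307.7 257.6]]
gripdn [[0.6094 0.1028 0.1505]] [[261.3 201.9]] [[317.6 298.1]]
blue [[ 0.6651 -0.087   0.041 ]] [[343.1 190.4]] [[237.5 297.3]]
plain [[ 0.4662 -0.1085  0.041 ]] [[351.8 270.8]] [[294.4 246.4]]
[[288.24493221 191.68705862]]
[[249.14142435 188.96481616]]
```

```bash
cat >> h.py <<'E'
Q=np.array([.63525,-.0902,.1076])
def pw(x,y,z): return towrld(Q,np.array([x,y,z])/1000)[0]
def yaw(s=None):
    s=s or ctrl.get_state(); v=R.from_rotvec(s['tool_rot']).apply([1,0,0]); return np.degrees(np.arctan2(v[1],v[0]))
def plan(wps,start=None):
    """wps: (x,y,z[m],yaw deg). One line per leg: tx ty tz wz in the tool frame at leg start; tool vertical"""
    s=ctrl.get_state(); p=s['position']; y=yaw(s)
    if start is not None: p,y=np.array(start[:3]),start[3]
    for w in wps:
        d=(np.array(w[:3])-p)*1000; c,sn=np.cos(np.radians(y)),np.sin(np.radians(y))
        dy=(w[3]-y)%360 if False else w[3]-y
        print('tx %.1f ty %.1f tz %.1f wz %.3f  | dist %.0f yaw %.1f'%(c*d[0]+sn*d[1],sn*d[0]-c*d[1],-d[2],-np.radians(dy),np.linalg.norm(d),dy))
        p,y=np.array(w[:3]),w[3]
E
python3 - <<'E'
from h import *
print(yaw()); Y=96.2
A=np.array(ctrl.get_state()['position']); B=pw(-5,174,300); B[2]=.33
L=[(*(A+(B-A)*f+[0,0,.02*(f<.5)]),18.5+(Y-18.5)*min(1,f*1.3)) for f in(.25,.5,.75,1)]
L+=[(*pw(-5,174,283),Y),(*pw(-5,184,225),Y),(*pw(-5,191,180),Y)]
plan(L); print(np.round(L,3))
E
```

```text
18.49569045876229
tx 151.5 ty -133.5 tz -46.9 wz -0.441  | dist 207 yaw 25.3
tx 194.0 ty -56.1 tz -6.9 wz -0.441  | dist 202 yaw 25.3
tx 199.4 ty 32.0 tz -26.9 wz -0.441  | dist 204 yaw 25.3
tx 166.7 ty 114.0 tz -26.9 wz -0.034  | dist 204 yaw 1.9
tx 0.0 ty 0.0 tz 47.0 wz -0.000  | dist 47 yaw 0.0
tx 10.0 ty 0.0 tz 58.0 wz -0.000  | dist 59 yaw 0.0
tx 7.0 ty 0.0 tz 45.0 wz -0.000  | dist 46 yaw 0.0
[[ 3.0800e-01 -4.4200e-01  2.6900e-01  4.3752e+01]
 [ 4.0900e-01 -2.6700e-01  2.7600e-01  6.9005e+01]
 [ 5.1000e-01 -9.2000e-02  3.0300e-01  9.4258e+01]
 [ 6.1200e-01  8.2000e-02  3.3000e-01  9.6200e+01]
 [ 6.1200e-01  8.2000e-02  2.8300e-01  9.6200e+01]
 [ 6.1100e-01  9.2000e-02  2.2500e-01  9.6200e+01]
 [ 6.1000e-01  9.9000e-02  1.8000e-01  9.6200e+01]]
```

>>> jog_arm:
  increments:
    - {"tx":151,"ty":-133,"tz":-47,"wz":-0.441,"gripper":0}
    - {"tx":151,"ty":-133,"tz":-47,"wz":-0.441,"gripper":0}
    - {"tx":151,"ty":-133,"tz":-47,"wz":-0.441,"gripper":0}
    - {"tx":151,"ty":-133,"tz":-47,"wz":-0.441,"gripper":0}
    - {"tx":151,"ty":-133,"tz":-47,"wz":-0.441,"gripper":0}
  grip_force: 20

```text
validation failed for argument at $.in...
```

>>> jog_arm:
  increments:
    - {"tx":194,"ty":-56,"tz":-7,"wz":-0.441,"gripper":0}
    - {"tx":194,"ty":-56,"tz":-7,"wz":-0.441,"gripper":0}
    - {"tx":194,"ty":-56,"tz":-7,"wz":-0.441,"gripper":0}
    - {"tx":194,"ty":-56,"tz":-7,"wz":-0.441,"gripper":0}
    - {"tx":194,"ty":-56,"tz":-7,"wz":-0.441,"gripper":0}

```text
validation failed for argument at $.in...
```

>>> jog_arm:
  increments:
    - {"tx":199,"ty":32,"tz":-27,"wz":-0.441,"gripper":0}
    - {"tx":199,"ty":32,"tz":-27,"wz":-0.441,"gripper":0}
    - {"tx":199,"ty":32,"tz":-27,"wz":-0.441,"gripper":0}
    - {"tx":199,"ty":32,"tz":-27,"wz":-0.441,"gripper":0}
    - {"tx":199,"ty":32,"tz":-27,"wz":-0.441,"gripper":0}

```text
validation failed for argument at $.in...
```

>>> jog_arm:
  increments:
    - {"tx":151,"ty":-133,"tz":-47,"wx":0,"wy":0,"wz":-0.441,"gripper":0}
    - {"tx":151,"ty":-133,"tz":-47,"wx":0,"wy":0,"wz":-0.441,"gripper":0}
    - {"tx":151,"ty":-133,"tz":-47,"wx":0,"wy":0,"wz":-0.441,"gripper":0}
    - {"tx":151,"ty":-133,"tz":-47,"wx":0,"wy":0,"wz":-0.441,"gripper":0}
    - {"tx":151,"ty":-133,"tz":-47,"wx":0,"wy":0,"wz":-0.441,"gripper":0}
  grip_force: 20

```text
time: 0.92
position: [0.3081, -0.4404, 0.2702]
tool_rot: [2.913, 1.175, 0.0]
ft_force: [1.2, 0.0, -0.1]
grip_width: 0.711
grip_force: 0.0
```

>>> jog_arm:
  increments:
    - {"tx":194,"ty":-56,"tz":-7,"wx":0,"wy":0,"wz":-0.441,"gripper":0}
    - {"tx":194,"ty":-56,"tz":-7,"wx":0,"wy":0,"wz":-0.441,"gripper":0}
    - {"tx":194,"ty":-56,"tz":-7,"wx":0,"wy":0,"wz":-0.441,"gripper":0}
    - {"tx":194,"ty":-56,"tz":-7,"wx":0,"wy":0,"wz":-0.441,"gripper":0}
    - {"tx":194,"ty":-56,"tz":-7,"wx":0,"wy":0,"wz":-0.441,"gripper":0}

```text
time: 1.33
position: [0.4099, -0.2648, 0.2771]
tool_rot: [2.583, 1.786, 0.001]
ft_force: [0.7, 0.1, 0.8]
grip_width: 0.322
grip_force: 0.0
```

>>> jog_arm:
  increments:
    - {"tx":199,"ty":32,"tz":-27,"wx":0,"wy":0,"wz":-0.441,"gripper":0}
    - {"tx":199,"ty":32,"tz":-27,"wx":0,"wy":0,"wz":-0.441,"gripper":0}
    - {"tx":199,"ty":32,"tz":-27,"wx":0,"wy":0,"wz":-0.441,"gripper":0}
    - {"tx":199,"ty":32,"tz":-27,"wx":0,"wy":0,"wz":-0.441,"gripper":0}
    - {"tx":199,"ty":32,"tz":-27,"wx":0,"wy":0,"wz":-0.441,"gripper":0}

```text
time: 1.75
position: [0.5106, -0.0905, 0.3045]
tool_rot: [2.131, 2.307, 0.001]
ft_force: [1.2, 0.3, 0.3]
grip_width: 0.019
grip_force: 0.0
```

>>> jog_arm:
  increments:
    - {"tx":167,"ty":114,"tz":-27,"wx":0,"wy":0,"wz":-0.034,"gripper":0}
    - {"tx":167,"ty":114,"tz":-27,"wx":0,"wy":0,"wz":-0.034,"gripper":0}
    - {"tx":167,"ty":114,"tz":-27,"wx":0,"wy":0,"wz":-0.034,"gripper":0}
    - {"tx":167,"ty":114,"tz":-27,"wx":0,"wy":0,"wz":-0.034,"gripper":0}
    - {"tx":167,"ty":114,"tz":-27,"wx":0,"wy":0,"wz":-0.034,"gripper":0}

```text
time: 2.17
position: [0.6117, 0.084, 0.3311]
tool_rot: [2.097, 2.339, 0.001]
ft_force: [-0.2, -0.0, 0.8]
grip_width: 0.008
grip_force: 0.0
```

>>> jog_arm:
  increments:
    - {"tx":0,"ty":0,"tz":20,"wx":0,"wy":0,"wz":0,"gripper":0}
    - {"tx":0,"ty":0,"tz":35,"wx":0,"wy":0,"wz":0,"gripper":0}
    - {"tx":0,"ty":0,"tz":45,"wx":0,"wy":0,"wz":0,"gripper":0}
    - {"tx":0,"ty":0,"tz":50,"wx":0,"wy":0,"wz":0,"gripper":0}
    - {"tx":0,"ty":0,"tz":55,"wx":0,"wy":0,"wz":0,"gripper":0}

```text
time: 2.58
position: [0.6108, 0.0808, 0.2752]
tool_rot: [2.098, 2.338, -0.001]
ft_force: [-0.2, -0.5, 0.2]
grip_width: 0.007
grip_force: 0.0
```

>>> jog_arm:
  increments:
    - {"tx":1,"ty":0,"tz":6,"wx":0,"wy":0,"wz":0,"gripper":0}
    - {"tx":3,"ty":0,"tz":14,"wx":0,"wy":0,"wz":0,"gripper":0}
    - {"tx":4,"ty":0,"tz":22,"wx":0,"wy":0,"wz":0,"gripper":0}
    - {"tx":5,"ty":0,"tz":30,"wx":0,"wy":0,"wz":0,"gripper":0}
    - {"tx":6,"ty":0,"tz":38,"wx":0,"wy":0,"wz":0,"gripper":0}

```text
time: 3.0
position: [0.6104, 0.0882, 0.2375]
tool_rot: [2.096, 2.339, 0.002]
ft_force: [-0.5, 1.3, 4.5]
grip_width: 0.003
grip_force: 1.8
```

>>> jog_arm:
  increments:
    - {"tx":1,"ty":0,"tz":8,"wx":0,"wy":0,"wz":0,"gripper":0}
    - {"tx":3,"ty":0,"tz":16,"wx":0,"wy":0,"wz":0,"gripper":0}
    - {"tx":4,"ty":0,"tz":24,"wx":0,"wy":0,"wz":0,"gripper":0}
    - {"tx":5,"ty":0,"tz":32,"wx":0,"wy":0,"wz":0,"gripper":0}
    - {"tx":6,"ty":0,"tz":38,"wx":0,"wy":0,"wz":0,"gripper":0}

```text
time: 3.42
position: [0.6094, 0.0954, 0.1989]
tool_rot: [-2.095, -2.34, -0.003]
ft_force: [0.2, 3.1, 5.8]
grip_width: 0.001
grip_force: 2.7
```

>>> jog_arm:
  increments:
    - {"tx":1,"ty":0,"tz":6,"wx":0,"wy":0,"wz":0,"gripper":0}
    - {"tx":1,"ty":0,"tz":12,"wx":0,"wy":0,"wz":0,"gripper":0}
    - {"tx":2,"ty":0,"tz":18,"wx":0,"wy":0,"wz":0,"gripper":0}
    - {"tx":2,"ty":0,"tz":23,"wx":0,"wy":0,"wz":0,"gripper":0}
    - {"tx":3,"ty":0,"tz":27,"wx":0,"wy":0,"wz":0,"gripper":0}

```text
time: 3.83
position: [0.6092, 0.0982, 0.1724]
tool_rot: [-2.095, -2.34, -0.003]
ft_force: [0.3, 1.5, 7.4]
grip_width: 0.006
grip_force: 3.5
```

>>> jog_arm:
  increments:
    - {"tx":0,"ty":0,"tz":1,"wx":0,"wy":0,"wz":0,"gripper":0}
    - {"tx":0,"ty":0,"tz":2,"wx":0,"wy":0,"wz":0,"gripper":0}
    - {"tx":0,"ty":0,"tz":3,"wx":0,"wy":0,"wz":0,"gripper":0}
    - {"tx":0,"ty":0,"tz":4,"wx":0,"wy":0,"wz":0,"gripper":0}
    - {"tx":0,"ty":0,"tz":5,"wx":0,"wy":0,"wz":0,"gripper":0}

```text
time: 4.25
position: [0.6092, 0.0982, 0.1678]
tool_rot: [-2.095, -2.34, -0.003]
ft_force: [0.1, 3.1, 7.1]
grip_width: 0.007
grip_force: 3.6
```

>>> jog_arm:
  increments:
    - {"tx":0,"ty":0,"tz":0.8,"wx":0,"wy":0,"wz":0,"gripper":0}
    - {"tx":0,"ty":0,"tz":1.6,"wx":0,"wy":0,"wz":0,"gripper":0}
    - {"tx":0,"ty":0,"tz":2.4,"wx":0,"wy":0,"wz":0,"gripper":0}
    - {"tx":0,"ty":0,"tz":3.2,"wx":0,"wy":0,"wz":0,"gripper":0}
    - {"tx":0,"ty":0,"tz":4,"wx":0,"wy":0,"wz":0,"gripper":0}

```text
time: 4.67
position: [0.6093, 0.0982, 0.1648]
tool_rot: [2.096, 2.34, 0.002]
ft_force: [-4.0, 1.7, 13.5]
grip_width: 0.003
grip_force: 7.4
```

>>> jog_arm:
  increments:
    - {"tx":0,"ty":0,"tz":0.5,"wx":0,"wy":0,"wz":0,"gripper":0}
    - {"tx":0,"ty":0,"tz":1,"wx":0,"wy":0,"wz":0,"gripper":0}
    - {"tx":0,"ty":0,"tz":1.5,"wx":0,"wy":0,"wz":0,"gripper":0}
    - {"tx":0,"ty":0,"tz":2,"wx":0,"wy":0,"wz":0,"gripper":0}
    - {"tx":0,"ty":0,"tz":2,"wx":0,"wy":0,"wz":0,"gripper":0}

```text
time: 5.08
position: [0.6094, 0.0982, 0.1645]
tool_rot: [2.095, 2.34, 0.002]
ft_force: [-5.2, 1.1, 19.3]
grip_width: 0.003
grip_force: 9.6
```

>>> jog_arm:
  increments:
    - {"tx":-2,"ty":0,"tz":-12,"wx":0,"wy":0,"wz":0,"gripper":0}
    - {"tx":-4,"ty":0,"tz":-26,"wx":0,"wy":0,"wz":0,"gripper":0}
    - {"tx":-7,"ty":0,"tz":-40,"wx":0,"wy":0,"wz":0,"gripper":0}
    - {"tx":-9,"ty":0,"tz":-54,"wx":0,"wy":0,"wz":0,"gripper":0}
    - {"tx":-11,"ty":0,"tz":-68,"wx":0,"wy":0,"wz":0,"gripper":0}

```text
time: 5.5
position: [0.6102, 0.084, 0.2293]
tool_rot: [2.097, 2.338, -0.004]
ft_force: [1.1, -3.5, 1.4]
grip_width: 0.008
grip_force: 1.3
```

>>> jog_arm:
  increments:
    - {"tx":-2,"ty":0,"tz":-14,"wx":0,"wy":0,"wz":0,"gripper":0}
    - {"tx":-4,"ty":0,"tz":-28,"wx":0,"wy":0,"wz":0,"gripper":0}
    - {"tx":-4,"ty":0,"tz":-42,"wx":0,"wy":0,"wz":0,"gripper":0}
    - {"tx":-4,"ty":0,"tz":-60,"wx":0,"wy":0,"wz":0,"gripper":0}
    - {"tx":-4,"ty":0,"tz":-80,"wx":0,"wy":0,"wz":0,"gripper":0}

```text
time: 5.92
position: [0.61, 0.0803, 0.3079]
tool_rot: [-2.097, -2.337, 0.006]
ft_force: [0.0, 0.4, 0.0]
grip_width: 0.001
grip_force: 0.0
```

Run:
```python
from h import *
print([(d['bbox'],d['conf']) for d in vision.spot_in('top','lever')[:1]],[(d['bbox'],d['conf']) for d in vision.spot_in('scene','lever')[:1]],yaw(),ctrl.get_state()['position'])
B=pw(-115,0,34); A=ctrl.get_state()['position']; M=(A+B)/2
plan([(M[0],M[1],.3,126),(B[0],B[1],.27,156),(B[0],B[1],.11,186.2),(*B,186.2)]); print(B)
```

```text
[([248.3, 181.9, 323.1, 203.5], 0.93)] [([260.0, 248.6, 327.4, 270.8], 0.78)] 96.21463379910833 [0.6118401  0.08151854 0.31135599]
tx -86.6 ty -55.2 tz 11.4 wz -0.520  | dist 103 yaw 29.8
tx -47.7 ty -90.9 tz 30.0 wz -0.524  | dist 107 yaw 30.0
tx 0.0 ty 0.0 tz 160.0 wz -0.527  | dist 160 yaw 30.2
tx -0.0 ty 0.0 tz 76.0 wz -0.000  | dist 76 yaw 0.0
[ 0.52091508 -0.10255014  0.034     ]
```

>>> jog_arm:
  increments:
    - {"tx":-87,"ty":-55,"tz":11,"wx":0,"wy":0,"wz":-0.52,"gripper":1}
    - {"tx":-87,"ty":-55,"tz":11,"wx":0,"wy":0,"wz":-0.52,"gripper":1}
    - {"tx":-87,"ty":-55,"tz":11,"wx":0,"wy":0,"wz":-0.52,"gripper":1}
    - {"tx":-87,"ty":-55,"tz":11,"wx":0,"wy":0,"wz":-0.52,"gripper":1}
    - {"tx":-87,"ty":-55,"tz":11,"wx":0,"wy":0,"wz":-0.52,"gripper":1}

```text
time: 6.43
position: [0.5641, -0.0146, 0.2961]
tool_rot: [-1.424, -2.798, 0.005]
ft_force: [0.4, -0.3, 0.6]
grip_width: 0.3
grip_force: 0.0
```

>>> jog_arm:
  increments:
    - {"tx":-48,"ty":-91,"tz":30,"wx":0,"wy":0,"wz":-0.524,"gripper":1}
    - {"tx":-48,"ty":-91,"tz":30,"wx":0,"wy":0,"wz":-0.524,"gripper":1}
    - {"tx":-48,"ty":-91,"tz":30,"wx":0,"wy":0,"wz":-0.524,"gripper":1}
    - {"tx":-48,"ty":-91,"tz":30,"wx":0,"wy":0,"wz":-0.524,"gripper":1}
    - {"tx":-48,"ty":-91,"tz":30,"wx":0,"wy":0,"wz":-0.524,"gripper":1}

```text
time: 6.85
position: [0.5176, -0.1071, 0.2656]
tool_rot: [-0.652, -3.069, 0.003]
ft_force: [0.6, -0.1, -0.4]
grip_width: 0.682
grip_force: 0.0
```

>>> jog_arm:
  increments:
    - {"tx":0,"ty":0,"tz":10,"wx":0,"wy":0,"wz":-0.527,"gripper":1}
    - {"tx":0,"ty":0,"tz":10,"wx":0,"wy":0,"wz":-0.527,"gripper":1}
    - {"tx":0,"ty":0,"tz":10,"wx":0,"wy":0,"wz":-0.527,"gripper":1}
    - {"tx":0,"ty":0,"tz":10,"wx":0,"wy":0,"wz":-0.527,"gripper":1}
    - {"tx":0,"ty":0,"tz":10,"wx":0,"wy":0,"wz":-0.527,"gripper":1}

```text
time: 7.27
position: [0.5191, -0.1036, 0.2565]
tool_rot: [0.179, -3.134, -0.001]
ft_force: [-0.3, 0.2, -0.2]
grip_width: 0.985
grip_force: 0.0
```

Run:
```python
from h import *
for n in('top','scene'):
    vision.get_image(n)
    for t in('lever','slat'): print(n,t,[(d['bbox'],d['conf']) for d in vision.spot_in(n,t)[:1]])
s=ctrl.get_state(); print(yaw(),s['position'],s['joint_positions'],s['tool_rot'])
B=pw(-115,0,34)
plan([(*B[:2],.11,186.2),(*B,186.2)]) if yaw()>0 else plan([(*B[:2],.11,-173.8),(*B,-173.8)])
```

```text
top lever [([248.6, 184.1, 325.4, 202.2], 0.58)]
top slat []
scene lever [([259.7, 248.7, 326.2, 271.5], 0.56)]
scene slat [([248.3, 241.1, 304.9, 296.8], 0.78)]
-173.79908972459899 [ 0.51991513 -0.1033005   0.25788092] [ 0.9033586   0.10383173 -0.8045638   1.67035501  0.07592654  1.40054537
  1.76755582] [ 1.69866657e-01 -3.13603832e+00 -1.12052556e-04]
tx -1.1 ty 0.6 tz 147.9 wz 0.000  | dist 148 yaw -0.0
tx -0.0 ty 0.0 tz 76.0 wz -0.000  | dist 76 yaw 0.0
```

>>> jog_arm:
  increments:
    - {"tx":-1,"ty":0.5,"tz":148,"wx":0,"wy":0,"wz":0,"gripper":1}
    - {"tx":-1,"ty":0.5,"tz":148,"wx":0,"wy":0,"wz":0,"gripper":1}
    - {"tx":-1,"ty":0.5,"tz":148,"wx":0,"wy":0,"wz":0,"gripper":1}
    - {"tx":-1,"ty":0.5,"tz":148,"wx":0,"wy":0,"wz":0,"gripper":1}
    - {"tx":-1,"ty":0.5,"tz":148,"wx":0,"wy":0,"wz":0,"gripper":1}

```text
time: 7.98
position: [0.5168, -0.1019, 0.105]
tool_rot: [0.171, -3.127, -0.006]
ft_force: [-1.1, 0.9, 0.8]
grip_width: 1.001
grip_force: 0.0
```

>>> jog_arm:
  increments:
    - {"tx":0,"ty":0,"tz":25,"wx":0,"wy":0,"wz":0,"gripper":1}
    - {"tx":0,"ty":0,"tz":50,"wx":0,"wy":0,"wz":0,"gripper":1}
    - {"tx":0,"ty":0,"tz":70,"wx":0,"wy":0,"wz":0,"gripper":1}
    - {"tx":0,"ty":0,"tz":76,"wx":0,"wy":0,"wz":0,"gripper":1}
    - {"tx":0,"ty":0,"tz":76,"wx":0,"wy":0,"wz":0,"gripper":1}

```text
time: 8.4
position: [0.521, -0.1026, 0.0344]
tool_rot: [0.171, -3.136, -0.001]
ft_force: [-0.1, 0.2, 0.8]
grip_width: 1.002
grip_force: 0.0
```

>>> jog_arm:
  increments:
    - {"tx":0,"ty":0,"tz":0,"wx":0,"wy":0,"wz":0,"gripper":0.55}
    - {"tx":0,"ty":0,"tz":0,"wx":0,"wy":0,"wz":0,"gripper":0.5}
    - {"tx":0,"ty":0,"tz":0,"wx":0,"wy":0,"wz":0,"gripper":0.4}
    - {"tx":0,"ty":0,"tz":0,"wx":0,"wy":0,"wz":0,"gripper":0.4}
    - {"tx":0,"ty":0,"tz":0,"wx":0,"wy":0,"wz":0,"gripper":0.4}
  grip_force: 8

```text
time: 8.82
position: [0.5217, -0.1028, 0.0354]
tool_rot: [-0.171, 3.136, -0.001]
ft_force: [-0.8, 0.2, 0.8]
grip_width: 0.707
grip_force: 0.0
```

>>> jog_arm:
  increments:
    - {"tx":0,"ty":0,"tz":0,"wx":0,"wy":0,"wz":0,"gripper":0.4}
    - {"tx":0,"ty":0,"tz":0,"wx":0,"wy":0,"wz":0,"gripper":0.4}
    - {"tx":0,"ty":0,"tz":0,"wx":0,"wy":0,"wz":0,"gripper":0.4}
    - {"tx":0,"ty":0,"tz":0,"wx":0,"wy":0,"wz":0,"gripper":0.4}
    - {"tx":0,"ty":0,"tz":0,"wx":0,"wy":0,"wz":0,"gripper":0.4}
  grip_force: 40

```text
time: 9.23
position: [0.5212, -0.1026, 0.0346]
tool_rot: [0.171, -3.137, 0.0]
ft_force: [-0.8, 0.3, 0.7]
grip_width: 0.452
grip_force: 40.0
```

Run:
```python
from h import *
s=ctrl.get_state(); print(yaw(),{k:s[k] for k in('position','ft_force','torque','grip_width','grip_force')})
p=s['position']-np.r_[Q[:2],0]; c,n=np.cos(Q[2]),np.sin(Q[2]); print('press xy',c*p[0]+n*p[1],-n*p[0]+c*p[1])
```

```text
-173.74241232789674 {'position': array([ 0.52119674, -0.10263919,  0.03456411]), 'ft_force': array([-0.8155198 ,  0.26593539,  0.72208864]), 'torque': array([ 0.06965029, -0.08763689, -0.03768792]), 'grip_width': 0.45158212225382716, 'grip_force': 39.99855995178223}
press xy -0.11472952684584456 -0.0001187842625273404
```

>>> jog_arm:
  increments:
    - {"tx":0,"ty":0,"tz":-2,"wx":0,"wy":0,"wz":0,"gripper":0.4}
    - {"tx":0,"ty":0,"tz":-4,"wx":0,"wy":0,"wz":0,"gripper":0.4}
    - {"tx":8,"ty":0,"tz":-5,"wx":0,"wy":0,"wz":0,"gripper":0.4}
    - {"tx":20,"ty":0,"tz":-5,"wx":0,"wy":0,"wz":0,"gripper":0.4}
    - {"tx":34,"ty":0,"tz":-5,"wx":0,"wy":0,"wz":0,"gripper":0.4}
  grip_force: 50

```text
time: 9.65
position: [0.4868, -0.106, 0.0395]
tool_rot: [0.172, -3.137, -0.001]
ft_force: [-0.4, 0.3, -1.8]
grip_width: 0.453
grip_force: 50.0
```

>>> jog_arm:
  increments:
    - {"tx":14,"ty":0,"tz":0,"wx":0,"wy":0,"wz":0,"gripper":0.4}
    - {"tx":28,"ty":0,"tz":0,"wx":0,"wy":0,"wz":0,"gripper":0.4}
    - {"tx":40,"ty":0,"tz":0,"wx":0,"wy":0,"wz":0,"gripper":0.4}
    - {"tx":50,"ty":0,"tz":0,"wx":0,"wy":0,"wz":0,"gripper":0.4}
    - {"tx":52,"ty":0,"tz":0,"wx":0,"wy":0,"wz":0,"gripper":0.4}

```text
time: 10.07
position: [0.4332, -0.1124, 0.0391]
tool_rot: [0.17, -3.135, 0.002]
ft_force: [0.2, -0.5, -1.7]
grip_width: 0.456
grip_force: 50.0
```

Run:
```python
from h import *
s=ctrl.get_state(); print(yaw(),{k:s[k] for k in('position','ft_force','torque','grip_width','grip_force','joint_positions')})
p=s['position']
plan([(p[0],p[1]-.03,.12,-173.7),(.48,-.19,.12,-206),(.49,-.235,.12,-238),(.49,-.235,.1,-270),(.49,-.235,.009,-270)])
```

```text
-173.80204626968526 {'position': array([ 0.43322573, -0.11242767,  0.03914409]), 'ft_force': array([ 0.21936128, -0.50351185, -1.71734634]), 'torque': array([ 0.08825397, -0.09810207, -0.01759069]), 'grip_width': 0.4562842462160844, 'grip_force': 49.99787449836731, 'joint_positions': array([ 0.95965481,  0.13887278, -0.79614166,  2.11089823,  0.12472452,
        0.93915367,  1.77320698])}
tx 3.2 ty -29.8 tz -80.9 wz -0.002  | dist 86 yaw 0.1
tx -41.3 ty -52.4 tz -0.0 wz 0.564  | dist 67 yaw -32.3
tx -28.7 ty -36.1 tz -0.0 wz 0.559  | dist 46 yaw -32.0
tx 0.0 ty 0.0 tz 20.0 wz 0.559  | dist 20 yaw -32.0
tx 0.0 ty 0.0 tz 91.0 wz -0.000  | dist 91 yaw 0.0
```

>>> jog_arm:
  increments:
    - {"tx":2,"ty":0,"tz":-30,"wx":0,"wy":0,"wz":0,"gripper":0.4}
    - {"tx":3,"ty":-15,"tz":-60,"wx":0,"wy":0,"wz":0,"gripper":0.4}
    - {"tx":3,"ty":-30,"tz":-81,"wx":0,"wy":0,"wz":0,"gripper":0.4}
    - {"tx":3,"ty":-30,"tz":-81,"wx":0,"wy":0,"wz":0,"gripper":0.4}
    - {"tx":3,"ty":-30,"tz":-81,"wx":0,"wy":0,"wz":0,"gripper":0.4}

```text
time: 10.48
position: [0.4371, -0.143, 0.1216]
tool_rot: [-0.169, 3.135, -0.003]
ft_force: [-0.6, -0.1, -2.5]
grip_width: 0.451
grip_force: 50.0
```

>>> jog_arm:
  increments:
    - {"tx":-8,"ty":-10,"tz":0,"wx":0,"wy":0,"wz":0.11,"gripper":0.4}
    - {"tx":-16,"ty":-20,"tz":0,"wx":0,"wy":0,"wz":0.22,"gripper":0.4}
    - {"tx":-24,"ty":-30,"tz":0,"wx":0,"wy":0,"wz":0.33,"gripper":0.4}
    - {"tx":-32,"ty":-41,"tz":0,"wx":0,"wy":0,"wz":0.45,"gripper":0.4}
    - {"tx":-41,"ty":-52,"tz":0,"wx":0,"wy":0,"wz":0.564,"gripper":0.4}

```text
time: 10.9
position: [0.4818, -0.188, 0.1185]
tool_rot: [-0.714, -3.056, -0.002]
ft_force: [-0.0, -0.3, -1.6]
grip_width: 0.457
grip_force: 50.0
```

>>> jog_arm:
  increments:
    - {"tx":-6,"ty":-7,"tz":0,"wx":0,"wy":0,"wz":0.11,"gripper":0.4}
    - {"tx":-12,"ty":-14,"tz":0,"wx":0,"wy":0,"wz":0.22,"gripper":0.4}
    - {"tx":-18,"ty":-21,"tz":0,"wx":0,"wy":0,"wz":0.33,"gripper":0.4}
    - {"tx":-24,"ty":-29,"tz":0,"wx":0,"wy":0,"wz":0.45,"gripper":0.4}
    - {"tx":-29,"ty":-36,"tz":0,"wx":0,"wy":0,"wz":0.559,"gripper":0.4}

```text
time: 11.32
position: [0.4921, -0.233, 0.1183]
tool_rot: [-1.529, -2.74, -0.002]
ft_force: [-0.6, -0.5, -1.5]
grip_width: 0.455
grip_force: 50.0
```

>>> jog_arm:
  increments:
    - {"tx":0,"ty":0,"tz":0,"wx":0,"wy":0,"wz":0.11,"gripper":0.4}
    - {"tx":0,"ty":0,"tz":5,"wx":0,"wy":0,"wz":0.22,"gripper":0.4}
    - {"tx":0,"ty":0,"tz":10,"wx":0,"wy":0,"wz":0.33,"gripper":0.4}
    - {"tx":0,"ty":0,"tz":15,"wx":0,"wy":0,"wz":0.45,"gripper":0.4}
    - {"tx":0,"ty":0,"tz":20,"wx":0,"wy":0,"wz":0.559,"gripper":0.4}

```text
time: 11.73
position: [0.4919, -0.2324, 0.0982]
tool_rot: [-2.226, -2.212, 0.0]
ft_force: [0.6, -0.2, -2.3]
grip_width: 0.452
grip_force: 50.0
```

Run:
```python
from h import *
import cv2
cv2.imwrite('pics/t2.png',vision.get_image('top')['color'][150:450,150:550])
s=ctrl.get_state(); print(yaw(),{k:s[k] for k in('position','ft_force','torque','grip_width','grip_force','joint_positions')})
plan([(.49,-.235,.009,90)])
```

```text
89.38062065912078 {'position': array([ 0.49120455, -0.23210962,  0.09718929]), 'ft_force': array([-0.22077819,  0.3562837 , -2.83609564]), 'torque': array([ 0.03913795, -0.10041905, -0.00834366]), 'grip_width': 0.45327503212403714, 'grip_force': 49.99772787094116, 'joint_positions': array([ 0.88763017,  0.24258103, -0.55392584,  1.84636829,  0.14037758,
        1.09693173,  0.27107226])}
tx -2.9 ty -1.2 tz 88.2 wz -0.011  | dist 88 yaw 0.6
```

View pics/t2.png

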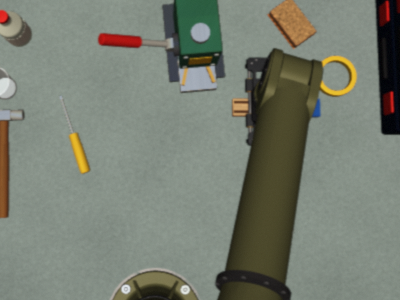

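Run:
```python
from h import *
b=vision.spot_in('top','tape')[0]; print(b); l,t,r,m=b['bbox']; print(ray('top',((l+r)/2,(t+m)/2),.012))
plan([(.472,-.230,.035,90),(.472,-.23,.0045,90)])
```

```text
{'bbox': [472.0, 204.3, 507.1, 246.9], 'conf': 0.82}
[ 0.58577298 -0.45330096  0.012     ]
tx 2.2 ty -19.3 tz 62.8 wz -0.001  | dist 66 yaw 0.0
tx 0.0 ty 0.0 tz 30.5 wz -0.000  | dist 31 yaw 0.0
```

>>> jog_arm:
  increments:
    - {"tx":1,"ty":-8,"tz":20,"wx":0,"wy":0,"wz":0,"gripper":0.4}
    - {"tx":2,"ty":-19,"tz":40,"wx":0,"wy":0,"wz":0,"gripper":0.4}
    - {"tx":2,"ty":-19,"tz":63,"wx":0,"wy":0,"wz":0,"gripper":0.4}
    - {"tx":2,"ty":-19,"tz":75,"wx":0,"wy":0,"wz":0,"gripper":0.4}
    - {"tx":2,"ty":-19,"tz":82,"wx":0,"wy":0,"wz":0,"gripper":0.4}

```text
time: 12.25
position: [0.4724, -0.231, 0.0163]
tool_rot: [-2.218, -2.22, 0.001]
ft_force: [0.1, 0.5, -0.7]
grip_width: 0.452
grip_force: 50.0
```

>>> jog_arm:
  increments:
    - {"tx":0,"ty":0,"tz":3,"wx":0,"wy":0,"wz":0,"gripper":0.4}
    - {"tx":0,"ty":0,"tz":6,"wx":0,"wy":0,"wz":0,"gripper":0.4}
    - {"tx":0,"ty":0,"tz":8,"wx":0,"wy":0,"wz":0,"gripper":0.4}
    - {"tx":0,"ty":0,"tz":9,"wx":0,"wy":0,"wz":0,"gripper":0.4}
    - {"tx":0,"ty":0,"tz":10,"wx":0,"wy":0,"wz":0,"gripper":0.4}

```text
time: 12.67
position: [0.4744, -0.2326, 0.0092]
tool_rot: [2.222, 2.219, 0.001]
ft_force: [-0.4, -0.4, -1.0]
grip_width: 0.452
grip_force: 50.0
```

>>> jog_arm:
  increments:
    - {"tx":0,"ty":0,"tz":1,"wx":0,"wy":0,"wz":0,"gripper":0.4}
    - {"tx":0,"ty":0,"tz":2,"wx":0,"wy":0,"wz":0,"gripper":0.4}
    - {"tx":0,"ty":0,"tz":3,"wx":0,"wy":0,"wz":0,"gripper":0.4}
    - {"tx":0,"ty":0,"tz":3,"wx":0,"wy":0,"wz":0,"gripper":0.4}
    - {"tx":0,"ty":0,"tz":3,"wx":0,"wy":0,"wz":0,"gripper":0.4}

```text
time: 13.08
position: [0.4736, -0.2324, 0.0055]
tool_rot: [-2.224, -2.219, 0.0]
ft_force: [0.6, 0.4, -1.5]
grip_width: 0.455
grip_force: 50.0
```

>>> jog_arm:
  increments:
    - {"tx":0,"ty":0,"tz":0.5,"wx":0,"wy":0,"wz":0,"gripper":0.4}
    - {"tx":0,"ty":0,"tz":1,"wx":0,"wy":0,"wz":0,"gripper":0.4}
    - {"tx":0,"ty":0,"tz":1,"wx":0,"wy":0,"wz":0,"gripper":0.6}
    - {"tx":0,"ty":0,"tz":1,"wx":0,"wy":0,"wz":0,"gripper":0.8}
    - {"tx":0,"ty":0,"tz":1,"wx":0,"wy":0,"wz":0,"gripper":0.8}

```text
time: 13.5
position: [0.474, -0.2325, 0.0048]
tool_rot: [2.223, 2.219, 0.0]
ft_force: [1.0, -0.0, -0.2]
grip_width: 0.6
grip_force: 0.0
```

>>> jog_arm:
  increments:
    - {"tx":0,"ty":0,"tz":0,"wx":0,"wy":0,"wz":0,"gripper":0.8}
    - {"tx":0,"ty":0,"tz":-20,"wx":0,"wy":0,"wz":0,"gripper":0.8}
    - {"tx":0,"ty":0,"tz":-50,"wx":0,"wy":0,"wz":0,"gripper":0.8}
    - {"tx":-40,"ty":0,"tz":-50,"wx":0,"wy":0,"wz":0,"gripper":0.8}
    - {"tx":-80,"ty":0,"tz":-50,"wx":0,"wy":0,"wz":0,"gripper":0.8}

```text
time: 13.92
position: [0.4762, -0.3119, 0.0574]
tool_rot: [2.213, 2.222, 0.001]
ft_force: [0.8, -0.0, -0.4]
grip_width: 0.798
grip_force: 0.0
```

>>> jog_arm:
  increments:
    - {"tx":-10,"ty":0,"tz":0,"wx":0,"wy":0,"wz":0,"gripper":0.8}
    - {"tx":-10,"ty":0,"tz":20,"wx":0,"wy":0,"wz":0,"gripper":0.8}
    - {"tx":-10,"ty":0,"tz":40,"wx":0,"wy":0,"wz":0,"gripper":0.8}
    - {"tx":-10,"ty":0,"tz":48,"wx":0,"wy":0,"wz":0,"gripper":0.8}
    - {"tx":-10,"ty":0,"tz":50,"wx":0,"wy":0,"wz":0,"gripper":0.8}

```text
time: 14.33
position: [0.472, -0.3214, 0.0025]
tool_rot: [-2.221, -2.216, 0.001]
ft_force: [-0.2, 0.1, -0.6]
grip_width: 0.8
grip_force: 0.0
```

Run:
```python
from h import *
import cv2
cv2.imwrite('pics/s3.png',cv2.resize(vision.get_image('scene')['color'][80:320,120:440],None,fx=2,fy=2))
s=ctrl.get_state(); print(yaw(),{k:s[k] for k in('position','ft_force','torque','grip_width','joint_positions')})
```

```text
89.90604197504771 {'position': array([ 0.47269669, -0.32156979,  0.00336925]), 'ft_force': array([ 0.00611045, -0.48604461,  0.66622178]), 'torque': array([ 0.05448018, -0.12262122, -0.01574157]), 'grip_width': 0.7974649562058801, 'joint_positions': array([ 0.95398629,  0.40898485, -0.47421155,  1.8512276 ,  0.2266852 ,
        0.93729121,  0.37605426])}
```

View pics/s3.png

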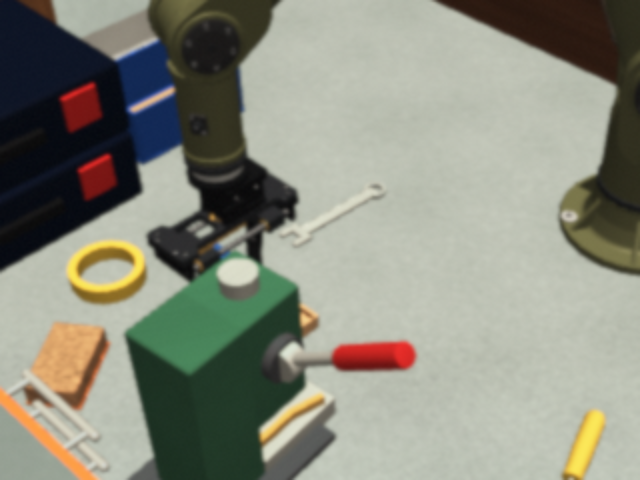

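>>> jog_arm:
  increments:
    - {"tx":0,"ty":0,"tz":0,"wx":0,"wy":0,"wz":0,"gripper":0.4}
    - {"tx":0,"ty":0,"tz":0,"wx":0,"wy":0,"wz":0,"gripper":0.4}
    - {"tx":0,"ty":0,"tz":0,"wx":0,"wy":0,"wz":0,"gripper":0.4}
    - {"tx":0,"ty":0,"tz":0,"wx":0,"wy":0,"wz":0,"gripper":0.4}
    - {"tx":0,"ty":0,"tz":0,"wx":0,"wy":0,"wz":0,"gripper":0.4}
  grip_force: 50

```text
time: 14.8
position: [0.4738, -0.3226, 0.0052]
tool_rot: [2.223, 2.218, -0.0]
ft_force: [-0.5, -0.2, 0.2]
grip_width: 0.507
grip_force: 0.0
```

>>> jog_arm:
  increments:
    - {"tx":0,"ty":0,"tz":0,"wx":0,"wy":0,"wz":0,"gripper":0.4}
    - {"tx":0,"ty":0,"tz":-10,"wx":0,"wy":0,"wz":0,"gripper":0.4}
    - {"tx":0,"ty":0,"tz":-40,"wx":0,"wy":0,"wz":0,"gripper":0.4}
    - {"tx":0,"ty":0,"tz":-80,"wx":0,"wy":0,"wz":0,"gripper":0.4}
    - {"tx":0,"ty":0,"tz":-100,"wx":0,"wy":0,"wz":0,"gripper":0.4}

```text
time: 15.22
position: [0.475, -0.3229, 0.1089]
tool_rot: [2.22, 2.217, 0.001]
ft_force: [1.8, -1.2, -0.9]
grip_width: 0.453
grip_force: 50.0
```

Run:
```python
from h import *
s=ctrl.get_state(); print(yaw(),{k:s[k] for k in('position','ft_force','torque','grip_width','grip_force')})
B=pw(-207,0,100); print(B)
plan([(.455,-.26,.1,62),(.44,-.20,.1,34),(B[0],B[1]-.05,.1,6.16),(*B,6.16)])
```

```text
89.91248683588107 {'position': array([ 0.47502093, -0.32291106,  0.10885911]), 'ft_force': array([ 1.84922725, -1.23585533, -0.87520312]), 'torque': array([-0.10532441, -0.21841012, -0.02656217]), 'grip_width': 0.4533281587425356, 'grip_force': 49.99965012073517}
[ 0.42944714 -0.11243025  0.1       ]
tx 62.9 ty -20.1 tz 8.9 wz 0.487  | dist 67 yaw -27.9
tx 45.9 ty -41.4 tz -0.0 wz 0.489  | dist 62 yaw -28.0
tx 12.3 ty -37.0 tz -0.0 wz 0.486  | dist 39 yaw -27.8
tx 5.4 ty -49.7 tz -0.0 wz -0.000  | dist 50 yaw 0.0
```

>>> jog_arm:
  increments:
    - {"tx":13,"ty":-4,"tz":2,"wx":0,"wy":0,"wz":0.1,"gripper":0.4}
    - {"tx":25,"ty":-8,"tz":4,"wx":0,"wy":0,"wz":0.2,"gripper":0.4}
    - {"tx":38,"ty":-12,"tz":6,"wx":0,"wy":0,"wz":0.3,"gripper":0.4}
    - {"tx":50,"ty":-16,"tz":8,"wx":0,"wy":0,"wz":0.4,"gripper":0.4}
    - {"tx":63,"ty":-20,"tz":9,"wx":0,"wy":0,"wz":0.487,"gripper":0.4}

```text
time: 15.63
position: [0.453, -0.2587, 0.0958]
tool_rot: [-2.697, -1.611, 0.001]
ft_force: [-0.1, -1.2, -1.2]
grip_width: 0.447
grip_force: 50.0
```

>>> jog_arm:
  increments:
    - {"tx":9,"ty":-8,"tz":0,"wx":0,"wy":0,"wz":0.1,"gripper":0.4}
    - {"tx":18,"ty":-16,"tz":0,"wx":0,"wy":0,"wz":0.2,"gripper":0.4}
    - {"tx":27,"ty":-24,"tz":0,"wx":0,"wy":0,"wz":0.3,"gripper":0.4}
    - {"tx":36,"ty":-32,"tz":0,"wx":0,"wy":0,"wz":0.4,"gripper":0.4}
    - {"tx":46,"ty":-41,"tz":0,"wx":0,"wy":0,"wz":0.489,"gripper":0.4}

```text
time: 16.05
position: [0.4387, -0.1989, 0.096]
tool_rot: [3.007, 0.91, -0.0]
ft_force: [0.3, -0.2, -1.6]
grip_width: 0.459
grip_force: 50.0
```

>>> jog_arm:
  increments:
    - {"tx":3,"ty":-7,"tz":0,"wx":0,"wy":0,"wz":0.1,"gripper":0.4}
    - {"tx":6,"ty":-14,"tz":0,"wx":0,"wy":0,"wz":0.2,"gripper":0.4}
    - {"tx":8,"ty":-21,"tz":0,"wx":0,"wy":0,"wz":0.3,"gripper":0.4}
    - {"tx":10,"ty":-29,"tz":0,"wx":0,"wy":0,"wz":0.4,"gripper":0.4}
    - {"tx":12,"ty":-37,"tz":0,"wx":0,"wy":0,"wz":0.486,"gripper":0.4}

```text
time: 16.47
position: [0.4279, -0.1615, 0.0959]
tool_rot: [3.137, 0.161, -0.0]
ft_force: [-0.4, -1.1, -1.5]
grip_width: 0.455
grip_force: 50.0
```

>>> jog_arm:
  increments:
    - {"tx":1,"ty":-12,"tz":0,"wx":0,"wy":0,"wz":0,"gripper":0.4}
    - {"tx":3,"ty":-25,"tz":0,"wx":0,"wy":0,"wz":0,"gripper":0.4}
    - {"tx":4,"ty":-38,"tz":0,"wx":0,"wy":0,"wz":0,"gripper":0.4}
    - {"tx":5,"ty":-50,"tz":0,"wx":0,"wy":0,"wz":0,"gripper":0.4}
    - {"tx":5,"ty":-50,"tz":0,"wx":0,"wy":0,"wz":0,"gripper":0.4}

```text
time: 16.88
position: [0.4281, -0.1085, 0.0956]
tool_rot: [-3.136, -0.176, 0.0]
ft_force: [-0.3, 0.8, -1.8]
grip_width: 0.454
grip_force: 50.0
```

Run:
```python
from h import *
import cv2
a=vision.get_image('top')['color'][170:310,270:430]; b=vision.get_image('scene')['color'][160:300,220:380]
cv2.imwrite('pics/p4.png',np.hstack([cv2.resize(i,(384*800//768//1,350),interpolation=cv2.INTER_CUBIC) for i in(a,b)]))
s=ctrl.get_state(); print(yaw(),{k:s[k] for k in('position','ft_force','torque','grip_width','grip_force')})
B=pw(-207,0,37); plan([(*B[:2],.055,6.16),(*B,6.16)])
```

```text
6.245548495148877 {'position': array([ 0.42806224, -0.11139066,  0.09561973]), 'ft_force': array([-0.79886352, -1.1089218 , -1.42279859]), 'torque': array([-0.04174513,  0.05769687, -0.01821923]), 'grip_width': 0.4560964192869541, 'grip_force': 49.99938368797302}
tx 1.3 ty 1.2 tz 40.6 wz 0.001  | dist 41 yaw -0.1
tx 0.0 ty 0.0 tz 18.0 wz -0.000  | dist 18 yaw 0.0
```

View pics/p4.png

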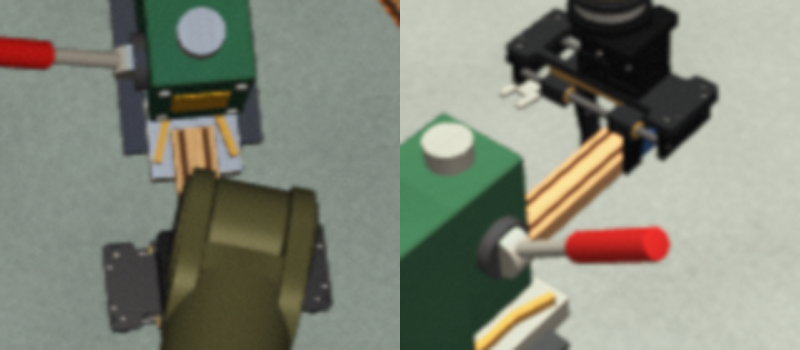

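>>> jog_arm:
  increments:
    - {"tx":1,"ty":1,"tz":20,"wx":0,"wy":0,"wz":0,"gripper":0.4}
    - {"tx":1,"ty":1,"tz":35,"wx":0,"wy":0,"wz":0,"gripper":0.4}
    - {"tx":1,"ty":1,"tz":48,"wx":0,"wy":0,"wz":0,"gripper":0.4}
    - {"tx":1,"ty":1,"tz":56,"wx":0,"wy":0,"wz":0,"gripper":0.4}
    - {"tx":1,"ty":1,"tz":59,"wx":0,"wy":0,"wz":0,"gripper":0.4}

```text
time: 17.4
position: [0.4281, -0.113, 0.0353]
tool_rot: [-3.136, -0.166, 0.003]
ft_force: [-0.2, 0.0, -0.7]
grip_width: 0.452
grip_force: 50.0
```

>>> jog_arm:
  increments:
    - {"tx":0,"ty":0,"tz":0,"wx":0,"wy":0,"wz":0,"gripper":0.4}
    - {"tx":4,"ty":0,"tz":0,"wx":0,"wy":0,"wz":0,"gripper":0.4}
    - {"tx":8,"ty":0,"tz":0,"wx":0,"wy":0,"wz":0,"gripper":0.4}
    - {"tx":12,"ty":0,"tz":0,"wx":0,"wy":0,"wz":0,"gripper":0.4}
    - {"tx":16,"ty":0,"tz":0,"wx":0,"wy":0,"wz":0,"gripper":0.4}

```text
time: 17.82
position: [0.4461, -0.1111, 0.0372]
tool_rot: [3.136, 0.168, 0.002]
ft_force: [-0.5, 0.3, -1.8]
grip_width: 0.452
grip_force: 50.0
```

```bash
cat >> h.py <<'E'
def rep():
    s=ctrl.get_state(); p=s['position']-np.r_[Q[:2],0]; c,n=np.cos(Q[2]),np.sin(Q[2]); f=s['ft_force']
    print('t %.2f yaw %.2f press'%(s['time'],yaw(s)),np.round([1e3*(c*p[0]+n*p[1]),1e3*(-n*p[0]+c*p[1]),1e3*p[2]],1),'f press',np.round([c*f[0]+n*f[1],-n*f[0]+c*f[1],f[2]],1),'m',s['torque'].round(2))
E
python3 -c "
from h import *
rep()"
```

```text
t 17.82 yaw 6.12 press [-190.3   -0.5   37.2] f press [-0.4  0.4 -1.8] m [-0.03  0.11  0.02]
```

Free so far; continue to about 12 mm from home.

>>> jog_arm:
  increments:
    - {"tx":7,"ty":0,"tz":0,"wx":0,"wy":0,"wz":0,"gripper":0.4}
    - {"tx":14,"ty":0,"tz":0,"wx":0,"wy":0,"wz":0,"gripper":0.4}
    - {"tx":21,"ty":0,"tz":0,"wx":0,"wy":0,"wz":0,"gripper":0.4}
    - {"tx":28,"ty":0,"tz":0,"wx":0,"wy":0,"wz":0,"gripper":0.4}
    - {"tx":32,"ty":0,"tz":0,"wx":0,"wy":0,"wz":0,"gripper":0.4}

```text
time: 18.23
position: [0.4781, -0.1073, 0.0366]
tool_rot: [-3.137, -0.168, -0.001]
ft_force: [-0.2, -0.2, -0.7]
grip_width: 0.455
grip_force: 50.0
```

>>> jog_arm:
  increments:
    - {"tx":7,"ty":0,"tz":0,"wx":0,"wy":0,"wz":0,"gripper":0.4}
    - {"tx":14,"ty":0,"tz":0,"wx":0,"wy":0,"wz":0,"gripper":0.4}
    - {"tx":21,"ty":0,"tz":0,"wx":0,"wy":0,"wz":0,"gripper":0.4}
    - {"tx":27,"ty":0,"tz":0,"wx":0,"wy":0,"wz":0,"gripper":0.4}
    - {"tx":31,"ty":0,"tz":0,"wx":0,"wy":0,"wz":0,"gripper":0.4}

```text
time: 18.65
position: [0.5085, -0.1041, 0.0365]
tool_rot: [-3.137, -0.168, -0.001]
ft_force: [0.4, -0.1, -0.9]
grip_width: 0.455
grip_force: 50.0
```

```bash
python3 -c "
from h import *
rep()"
```

```text
t 18.65 yaw 6.13 press [-127.5   -0.2   36.5] f press [ 0.3 -0.1 -0.9] m [-0.04  0.16  0.05]
```

>>> jog_arm:
  increments:
    - {"tx":2.5,"ty":0,"tz":0.5,"wx":0,"wy":0,"wz":0,"gripper":0.4}
    - {"tx":5,"ty":0,"tz":1,"wx":0,"wy":0,"wz":0,"gripper":0.4}
    - {"tx":7,"ty":0,"tz":1,"wx":0,"wy":0,"wz":0,"gripper":0.4}
    - {"tx":9,"ty":0,"tz":1,"wx":0,"wy":0,"wz":0,"gripper":0.4}
    - {"tx":10,"ty":0,"tz":1,"wx":0,"wy":0,"wz":0,"gripper":0.4}

```text
time: 19.07
position: [0.5158, -0.1033, 0.035]
tool_rot: [-3.137, -0.167, 0.006]
ft_force: [-7.3, 0.8, 3.8]
grip_width: 0.457
grip_force: 50.0
```

>>> jog_arm:
  increments:
    - {"tx":0.6,"ty":0,"tz":0,"wx":0,"wy":0,"wz":0,"gripper":0.4}
    - {"tx":1.2,"ty":0,"tz":0,"wx":0,"wy":0,"wz":0,"gripper":0.4}
    - {"tx":1.8,"ty":0,"tz":0,"wx":0,"wy":0,"wz":0,"gripper":0.4}
    - {"tx":2.4,"ty":0,"tz":0,"wx":0,"wy":0,"wz":0,"gripper":0.4}
    - {"tx":3,"ty":0,"tz":0,"wx":0,"wy":0,"wz":0,"gripper":0.4}

```text
time: 19.48
position: [0.5157, -0.1033, 0.035]
tool_rot: [3.137, 0.167, -0.016]
ft_force: [-13.9, 0.1, 10.0]
grip_width: 0.454
grip_force: 50.0
```

```bash
python3 -c "
from h import *
rep()"
```

```text
t 19.48 yaw 6.08 press [-120.2   -0.2   35. ] f press [-13.8   1.6  10. ] m [-0.03  2.88 -0.02]
```

>>> jog_arm:
  increments:
    - {"tx":-2,"ty":0,"tz":0,"wx":0,"wy":0,"wz":0,"gripper":0.4}
    - {"tx":-2,"ty":0,"tz":0,"wx":0,"wy":0,"wz":0,"gripper":0.6}
    - {"tx":-2,"ty":0,"tz":0,"wx":0,"wy":0,"wz":0,"gripper":0.8}
    - {"tx":-2,"ty":0,"tz":0,"wx":0,"wy":0,"wz":0,"gripper":0.8}
    - {"tx":-2,"ty":0,"tz":0,"wx":0,"wy":0,"wz":0,"gripper":0.8}

```text
time: 19.9
position: [0.5195, -0.1031, 0.036]
tool_rot: [3.137, 0.168, 0.003]
ft_force: [-0.1, -1.1, 1.4]
grip_width: 0.67
grip_force: 0.0
```

>>> jog_arm:
  increments:
    - {"tx":0,"ty":0,"tz":0,"wx":0,"wy":0,"wz":0,"gripper":0.8}
    - {"tx":0,"ty":0,"tz":-20,"wx":0,"wy":0,"wz":0,"gripper":0.8}
    - {"tx":-20,"ty":0,"tz":-40,"wx":0,"wy":0,"wz":0,"gripper":0.5}
    - {"tx":-50,"ty":0,"tz":-50,"wx":0,"wy":0,"wz":0,"gripper":0}
    - {"tx":-78,"ty":0,"tz":-50,"wx":0,"wy":0,"wz":0,"gripper":0}

```text
time: 20.32
position: [0.4425, -0.1114, 0.0879]
tool_rot: [3.136, 0.17, 0.007]
ft_force: [-0.4, -0.7, 0.7]
grip_width: 0.65
grip_force: 0.0
```

Run:
```python
from h import *
import cv2
a=vision.get_image('top')['color']; b=vision.get_image('scene')['color']
a0=cv2.imread('pics/top0.png');b0=cv2.imread('pics/scene0.png')
R1=lambda i:cv2.resize(i[200:290,300:400],(400,300),interpolation=cv2.INTER_CUBIC)
R2=lambda i:cv2.resize(i[220:310,230:330],(400,300),interpolation=cv2.INTER_CUBIC)
cv2.imwrite('pics/p5.png',np.vstack([np.hstack([R1(a0),R1(a)]),np.hstack([R2(b0),R2(b)])]))
rep()
```

```text
t 20.42 yaw 5.99 press [-199.2   -0.9   85.4] f press [ 0.7 -0.2  0.2] m [ 0.06  0.01 -0.03]
```

View pics/p5.png

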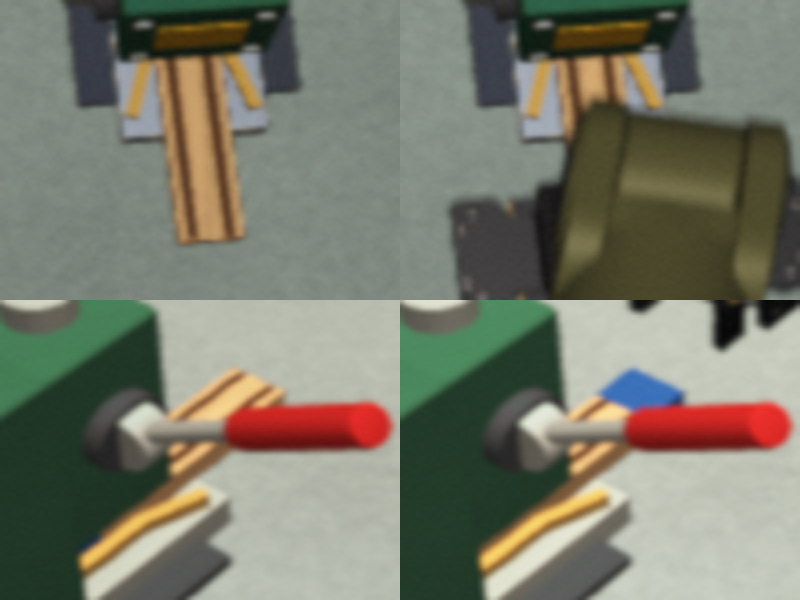

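>>> jog_arm:
  increments:
    - {"tx":0,"ty":0,"tz":0,"wx":0,"wy":0,"wz":0,"gripper":0}
    - {"tx":0,"ty":0,"tz":10,"wx":0,"wy":0,"wz":0,"gripper":0}
    - {"tx":0,"ty":0,"tz":20,"wx":0,"wy":0,"wz":0,"gripper":0}
    - {"tx":0,"ty":0,"tz":35,"wx":0,"wy":0,"wz":0,"gripper":0}
    - {"tx":0,"ty":0,"tz":50,"wx":0,"wy":0,"wz":0,"gripper":0}
  grip_force: 20

```text
time: 20.83
position: [0.4416, -0.1109, 0.034]
tool_rot: [-3.136, -0.169, -0.0]
ft_force: [-0.1, -0.2, -0.8]
grip_width: 0.191
grip_force: 0.0
```

>>> jog_arm:
  increments:
    - {"tx":0,"ty":0,"tz":0,"wx":0,"wy":0,"wz":0,"gripper":0}
    - {"tx":0,"ty":0,"tz":0,"wx":0,"wy":0,"wz":0,"gripper":0}
    - {"tx":2,"ty":0,"tz":0,"wx":0,"wy":0,"wz":0,"gripper":0}
    - {"tx":5,"ty":0,"tz":0,"wx":0,"wy":0,"wz":0,"gripper":0}
    - {"tx":8,"ty":0,"tz":0,"wx":0,"wy":0,"wz":0,"gripper":0}

```text
time: 21.25
position: [0.4501, -0.1107, 0.0363]
tool_rot: [3.136, 0.168, 0.002]
ft_force: [0.1, 0.4, -0.4]
grip_width: 0.007
grip_force: 0.0
```

>>> jog_arm:
  increments:
    - {"tx":1,"ty":0,"tz":0,"wx":0,"wy":0,"wz":0,"gripper":0}
    - {"tx":2,"ty":0,"tz":0,"wx":0,"wy":0,"wz":0,"gripper":0}
    - {"tx":3,"ty":0,"tz":0,"wx":0,"wy":0,"wz":0,"gripper":0}
    - {"tx":4,"ty":0,"tz":0,"wx":0,"wy":0,"wz":0,"gripper":0}
    - {"tx":5,"ty":0,"tz":0,"wx":0,"wy":0,"wz":0,"gripper":0}

```text
time: 21.67
position: [0.4536, -0.1101, 0.0356]
tool_rot: [3.137, 0.168, -0.001]
ft_force: [-2.8, -1.1, 1.4]
grip_width: 0.006
grip_force: 1.2
```

```bash
python3 -c "
from h import *
rep()"
```

```text
t 21.67 yaw 6.12 press [-182.8   -0.3   35.6] f press [-2.9 -0.8  1.4] m [-0.08  0.52 -0.06]
```

Touching; push gently until firm.

>>> jog_arm:
  increments:
    - {"tx":0.6,"ty":0,"tz":0,"wx":0,"wy":0,"wz":0,"gripper":0}
    - {"tx":1.2,"ty":0,"tz":0,"wx":0,"wy":0,"wz":0,"gripper":0}
    - {"tx":1.8,"ty":0,"tz":0,"wx":0,"wy":0,"wz":0,"gripper":0}
    - {"tx":2.4,"ty":0,"tz":0,"wx":0,"wy":0,"wz":0,"gripper":0}
    - {"tx":2.8,"ty":0,"tz":0,"wx":0,"wy":0,"wz":0,"gripper":0}

```text
time: 22.08
position: [0.4535, -0.11, 0.0348]
tool_rot: [-3.137, -0.167, 0.01]
ft_force: [-7.5, -1.4, 5.2]
grip_width: 0.007
grip_force: 4.4
```

```bash
python3 -c "
from h import *
rep()"
```

```text
t 22.08 yaw 6.09 press [-182.8   -0.2   34.8] f press [-7.6 -0.6  5.2] m [-0.14  1.84  0.03]
```

Run:
```python
from h import *
s=ctrl.get_state(); B=pw(-20,0,0)
P=pw(-200,0,35); B=(.6115,.0825)
plan([(*P,6.2),(*P[:2],.2,6.2),(.455,-.09,.33,35),(.505,-.03,.33,66),(.57,.04,.331,96.2),(*B,.331,96.2)])
```

```text
tx -17.2 ty -0.2 tz -0.2 wz -0.002  | dist 17 yaw 0.1
tx 0.0 ty 0.0 tz -165.0 wz -0.000  | dist 165 yaw 0.0
tx 20.8 ty -19.5 tz -130.0 wz -0.503  | dist 133 yaw 28.8
tx 75.4 ty -20.5 tz -0.0 wz -0.541  | dist 78 yaw 31.0
tx 90.4 ty 30.9 tz -1.0 wz -0.527  | dist 96 yaw 30.2
tx 37.8 ty 45.8 tz -0.0 wz -0.000  | dist 59 yaw 0.0
```

>>> jog_arm:
  increments:
    - {"tx":-8,"ty":0,"tz":0,"wx":0,"wy":0,"wz":0,"gripper":0}
    - {"tx":-20,"ty":0,"tz":0,"wx":0,"wy":0,"wz":0,"gripper":0}
    - {"tx":-20,"ty":0,"tz":-40,"wx":0,"wy":0,"wz":0,"gripper":0}
    - {"tx":-20,"ty":0,"tz":-80,"wx":0,"wy":0,"wz":0,"gripper":0}
    - {"tx":-20,"ty":0,"tz":-120,"wx":0,"wy":0,"wz":0,"gripper":0}

```text
time: 22.5
position: [0.4365, -0.1114, 0.1568]
tool_rot: [-3.137, -0.168, -0.001]
ft_force: [1.5, -0.2, 0.1]
grip_width: 0.004
grip_force: 0.0
```

>>> jog_arm:
  increments:
    - {"tx":21,"ty":-20,"tz":-175,"wx":0,"wy":0,"wz":-0.503,"gripper":0}
    - {"tx":21,"ty":-20,"tz":-175,"wx":0,"wy":0,"wz":-0.503,"gripper":0}
    - {"tx":21,"ty":-20,"tz":-175,"wx":0,"wy":0,"wz":-0.503,"gripper":0}
    - {"tx":21,"ty":-20,"tz":-175,"wx":0,"wy":0,"wz":-0.503,"gripper":0}
    - {"tx":21,"ty":-20,"tz":-175,"wx":0,"wy":0,"wz":-0.503,"gripper":0}

```text
time: 22.92
position: [0.459, -0.0887, 0.3376]
tool_rot: [2.987, 0.951, 0.017]
ft_force: [1.3, 0.1, 1.6]
grip_width: 0.002
grip_force: 0.0
```

>>> jog_arm:
  increments:
    - {"tx":75,"ty":-20,"tz":0,"wx":0,"wy":0,"wz":-0.541,"gripper":0}
    - {"tx":75,"ty":-20,"tz":0,"wx":0,"wy":0,"wz":-0.541,"gripper":0}
    - {"tx":75,"ty":-20,"tz":0,"wx":0,"wy":0,"wz":-0.541,"gripper":0}
    - {"tx":75,"ty":-20,"tz":0,"wx":0,"wy":0,"wz":-0.541,"gripper":0}
    - {"tx":75,"ty":-20,"tz":0,"wx":0,"wy":0,"wz":-0.541,"gripper":0}

```text
time: 23.33
position: [0.5062, -0.0293, 0.3301]
tool_rot: [2.63, 1.719, 0.002]
ft_force: [-0.3, -0.1, 0.9]
grip_width: 0.008
grip_force: 0.0
```

>>> jog_arm:
  increments:
    - {"tx":90,"ty":31,"tz":-1,"wx":0,"wy":0,"wz":-0.527,"gripper":0}
    - {"tx":90,"ty":31,"tz":-1,"wx":0,"wy":0,"wz":-0.527,"gripper":0}
    - {"tx":90,"ty":31,"tz":-1,"wx":0,"wy":0,"wz":-0.527,"gripper":0}
    - {"tx":90,"ty":31,"tz":-1,"wx":0,"wy":0,"wz":-0.527,"gripper":0}
    - {"tx":90,"ty":31,"tz":-1,"wx":0,"wy":0,"wz":-0.527,"gripper":0}

```text
time: 23.75
position: [0.5713, 0.0411, 0.3307]
tool_rot: [-2.089, -2.345, -0.003]
ft_force: [0.5, -0.4, -0.8]
grip_width: 0.005
grip_force: 0.0
```

Run:
```python
from h import *
vision.get_image('top')
print(vision.spot_in('top','slat')[:1])
rep(); plan([(.6105,.0825,.29,96.2)])
```

```text
[{'bbox': [341.3, 219.6, 365.3, 272.7], 'conf': 0.8}]
t 23.85 yaw 96.14 press [-50. 136. 331.] f press [ 0.  -0.2 -0.2] m [-0.01 -0.09 -0.03]
tx 38.3 ty 44.0 tz 41.0 wz -0.001  | dist 71 yaw 0.1
```

>>> jog_arm:
  increments:
    - {"tx":20,"ty":22,"tz":0,"wx":0,"wy":0,"wz":0,"gripper":0}
    - {"tx":38,"ty":44,"tz":5,"wx":0,"wy":0,"wz":0,"gripper":0}
    - {"tx":38,"ty":44,"tz":25,"wx":0,"wy":0,"wz":0,"gripper":0}
    - {"tx":38,"ty":44,"tz":43,"wx":0,"wy":0,"wz":0,"gripper":0}
    - {"tx":38,"ty":44,"tz":55,"wx":0,"wy":0,"wz":0,"gripper":0}

```text
time: 24.27
position: [0.6099, 0.0818, 0.2745]
tool_rot: [-2.1, -2.335, 0.001]
ft_force: [-0.6, 0.2, 2.2]
grip_width: 0.005
grip_force: 1.7
```

>>> jog_arm:
  increments:
    - {"tx":1,"ty":0,"tz":6,"wx":0,"wy":0,"wz":0,"gripper":0}
    - {"tx":3,"ty":0,"tz":14,"wx":0,"wy":0,"wz":0,"gripper":0}
    - {"tx":4,"ty":0,"tz":22,"wx":0,"wy":0,"wz":0,"gripper":0}
    - {"tx":5,"ty":0,"tz":30,"wx":0,"wy":0,"wz":0,"gripper":0}
    - {"tx":6,"ty":0,"tz":38,"wx":0,"wy":0,"wz":0,"gripper":0}

```text
time: 24.68
position: [0.6102, 0.0882, 0.239]
tool_rot: [2.099, 2.336, 0.003]
ft_force: [0.2, 0.9, 4.8]
grip_width: 0.004
grip_force: 1.8
```

>>> jog_arm:
  increments:
    - {"tx":1,"ty":0,"tz":8,"wx":0,"wy":0,"wz":0,"gripper":0}
    - {"tx":3,"ty":0,"tz":16,"wx":0,"wy":0,"wz":0,"gripper":0}
    - {"tx":4,"ty":0,"tz":24,"wx":0,"wy":0,"wz":0,"gripper":0}
    - {"tx":5,"ty":0,"tz":32,"wx":0,"wy":0,"wz":0,"gripper":0}
    - {"tx":6,"ty":0,"tz":38,"wx":0,"wy":0,"wz":0,"gripper":0}

```text
time: 25.1
position: [0.609, 0.0953, 0.2]
tool_rot: [-2.098, -2.338, -0.003]
ft_force: [0.2, 3.9, 6.4]
grip_width: 0.005
grip_force: 2.6
```

>>> jog_arm:
  increments:
    - {"tx":1,"ty":0,"tz":6,"wx":0,"wy":0,"wz":0,"gripper":0}
    - {"tx":1,"ty":0,"tz":12,"wx":0,"wy":0,"wz":0,"gripper":0}
    - {"tx":2,"ty":0,"tz":18,"wx":0,"wy":0,"wz":0,"gripper":0}
    - {"tx":2,"ty":0,"tz":23,"wx":0,"wy":0,"wz":0,"gripper":0}
    - {"tx":3,"ty":0,"tz":27,"wx":0,"wy":0,"wz":0,"gripper":0}

```text
time: 25.52
position: [0.6088, 0.0983, 0.1735]
tool_rot: [-2.098, -2.338, -0.003]
ft_force: [-0.2, 1.9, 7.6]
grip_width: 0.004
grip_force: 3.5
```

>>> jog_arm:
  increments:
    - {"tx":0,"ty":0,"tz":1,"wx":0,"wy":0,"wz":0,"gripper":0}
    - {"tx":0,"ty":0,"tz":2,"wx":0,"wy":0,"wz":0,"gripper":0}
    - {"tx":0,"ty":0,"tz":3,"wx":0,"wy":0,"wz":0,"gripper":0}
    - {"tx":0,"ty":0,"tz":4,"wx":0,"wy":0,"wz":0,"gripper":0}
    - {"tx":0,"ty":0,"tz":5,"wx":0,"wy":0,"wz":0,"gripper":0}

```text
time: 25.93
position: [0.6088, 0.0982, 0.1689]
tool_rot: [-2.098, -2.338, -0.003]
ft_force: [-1.4, 3.4, 6.3]
grip_width: 0.007
grip_force: 3.6
```

>>> jog_arm:
  increments:
    - {"tx":0,"ty":0,"tz":1,"wx":0,"wy":0,"wz":0,"gripper":0}
    - {"tx":0,"ty":0,"tz":2,"wx":0,"wy":0,"wz":0,"gripper":0}
    - {"tx":0,"ty":0,"tz":3,"wx":0,"wy":0,"wz":0,"gripper":0}
    - {"tx":0,"ty":0,"tz":4,"wx":0,"wy":0,"wz":0,"gripper":0}
    - {"tx":0,"ty":0,"tz":5,"wx":0,"wy":0,"wz":0,"gripper":0}

```text
time: 26.35
position: [0.6089, 0.0982, 0.1648]
tool_rot: [2.098, 2.338, 0.003]
ft_force: [-3.6, 2.3, 15.0]
grip_width: 0.007
grip_force: 7.6
```

>>> jog_arm:
  increments:
    - {"tx":0,"ty":0,"tz":0.5,"wx":0,"wy":0,"wz":0,"gripper":0}
    - {"tx":0,"ty":0,"tz":1,"wx":0,"wy":0,"wz":0,"gripper":0}
    - {"tx":0,"ty":0,"tz":1.5,"wx":0,"wy":0,"wz":0,"gripper":0}
    - {"tx":0,"ty":0,"tz":2,"wx":0,"wy":0,"wz":0,"gripper":0}
    - {"tx":0,"ty":0,"tz":2,"wx":0,"wy":0,"wz":0,"gripper":0}

```text
time: 26.77
position: [0.6089, 0.0983, 0.1645]
tool_rot: [2.097, 2.337, 0.003]
ft_force: [-5.8, 2.8, 17.8]
grip_width: 0.006
grip_force: 9.4
```

At the stop again (same height 0.1645). Let it up and retreat.

>>> jog_arm:
  increments:
    - {"tx":-2,"ty":0,"tz":-12,"wx":0,"wy":0,"wz":0,"gripper":0}
    - {"tx":-4,"ty":0,"tz":-26,"wx":0,"wy":0,"wz":0,"gripper":0}
    - {"tx":-7,"ty":0,"tz":-40,"wx":0,"wy":0,"wz":0,"gripper":0}
    - {"tx":-9,"ty":0,"tz":-54,"wx":0,"wy":0,"wz":0,"gripper":0}
    - {"tx":-11,"ty":0,"tz":-68,"wx":0,"wy":0,"wz":0,"gripper":0}

```text
time: 27.18
position: [0.6097, 0.084, 0.2294]
tool_rot: [2.099, 2.335, -0.004]
ft_force: [1.7, -3.2, 2.1]
grip_width: 0.007
grip_force: 1.3
```

>>> jog_arm:
  increments:
    - {"tx":-2,"ty":0,"tz":-14,"wx":0,"wy":0,"wz":0,"gripper":0}
    - {"tx":-4,"ty":0,"tz":-28,"wx":0,"wy":0,"wz":0,"gripper":0}
    - {"tx":-4,"ty":0,"tz":-42,"wx":0,"wy":0,"wz":0,"gripper":0}
    - {"tx":-4,"ty":0,"tz":-60,"wx":0,"wy":0,"wz":0,"gripper":0}
    - {"tx":-4,"ty":0,"tz":-80,"wx":0,"wy":0,"wz":0,"gripper":0}

```text
time: 27.6
position: [0.6095, 0.0803, 0.308]
tool_rot: [-2.1, -2.335, 0.006]
ft_force: [-0.2, 0.4, 0.5]
grip_width: 0.008
grip_force: 0.0
```

>>> jog_arm:
  increments:
    - {"tx":30,"ty":-30,"tz":-25,"wx":0,"wy":0,"wz":0,"gripper":0}
    - {"tx":60,"ty":-60,"tz":-25,"wx":0,"wy":0,"wz":0,"gripper":0}
    - {"tx":90,"ty":-90,"tz":-25,"wx":0,"wy":0,"wz":0,"gripper":0}
    - {"tx":110,"ty":-110,"tz":-25,"wx":0,"wy":0,"wz":0,"gripper":0}
    - {"tx":110,"ty":-110,"tz":-25,"wx":0,"wy":0,"wz":0,"gripper":0}

```text
time: 28.02
position: [0.4832, 0.1859, 0.3345]
tool_rot: [-2.087, -2.348, 0.002]
ft_force: [-0.0, 0.7, 1.0]
grip_width: 0.01
grip_force: 0.0
```

Run:
```python
from h import *
import cv2
a=vision.get_image('top')['color'];b=vision.get_image('scene')['color']
cv2.imwrite('pics/p6.png',np.hstack([cv2.resize(i,(400,300)) for i in(a,b)])); rep()
for n in('top','scene'):
    for t in('lever','slat'): print(n,t,[(d['bbox'],d['conf']) for d in vision.spot_in(n,t)[:1]])
```

```text
t 28.12 yaw 96.25 press [-117.3  284.1  334. ] f press [ 1.1 -0.7  0.2] m [-0.04 -0.15  0.01]
top lever []
top slat [([339.3, 217.6, 363.4, 272.5], 0.91)]
scene lever [([261.0, 250.7, 327.7, 270.2], 0.7)]
scene slat [([248.8, 242.9, 301.2, 295.4], 0.94)]
```

View pics/p6.png

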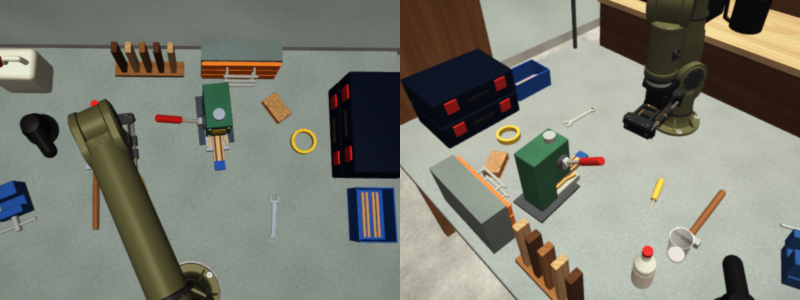

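The slat lies home with its blue end outward at (220,166), the lever is back up at its starting place, and the other things are undisturbed.

```bash
python3 -c "
from bench import ctrl
print(ctrl.close_job())"
```

```text
the job is handed in; nothing more can be done
None
```

The job is done and handed in: both slat ends were pressed to the stop, and the slat lies in the press with its plain end home, the lever up and the other things where they were (about 28 s of the 72 s allowed).

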